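# Screw the brass outlet elbow into the clamped pot lid

## Task

Take the brass hose elbow out of the wooden rack, set its tongue fully down into the slot of the clamped pot lid's brass port, and gently screw it clockwise (seen from above) until you feel the sealing washer bite. From that point turn it 20 degrees further and no more, then let go, leaving the elbow seated upright and the things around it in their places.

Things in the scene. Friction and masses are not known exactly. Their poses are not given: they have to be found in the camera images.
- elbow_mid (a point): Centre of the loose brass hose elbow's square upright body (about 0.2 kg), on its axis: 26 mm along x, 20 mm along y (two bare flats to grip), 50 mm tall, top 25 mm above this point. A ribbed level hose barb (17 mm thick) sticks out along +x, 10 mm above this point, to 58 mm from the axis. z is up. It starts upright in the rack, tongue down in the rack's slot.
- elbow_flange (a point): Centre of the underside of the elbow's round flange (33 mm across, 6 mm thick), 34 mm below point elbow_mid on the same axis, same axes. Under it hangs the flat tongue: 24 mm along x, 8 mm along y, 14 mm long, the last 3 mm stepped to 20 x 5 mm.
- rack: Fixed wooden rack block, 110 (x) x 75 (y) x 24 mm tall, with one loose slot along x in the middle of its top that holds the elbow standing on its flange. Origin at the centre of its underside.
- slot (a point): Centre of the slot's mouth on the top face of the sleeve, a 36 mm square brass nut on a thread in the port, about 80 mm above the counter. Slot 26 mm along x, 10 mm along y (1 mm room round the tongue), 18 mm deep, 2 mm chamfer; z up. The tongue fits either way round; seated, the flange rests on this face. It turns with the elbow after up to 0.1 rad of play, sinking 12 mm per turn clockwise.
- port_rim (a point): Centre of the rim of the fixed round brass port (female fitting, 64 mm across, rim 76 mm above the counter) upright in the middle of the clamped lid. Its sleeve first turns freely clockwise (about 0.04 N m) for an unknown 0.15 to 1.0 rad, then bites the washer: within 3 degrees the torque jumps to 0.22 N m, then rises by 0.25 N m per rad. Let go, it stays put; the washer does not recover. z up; x, y as the stand's.
- washer_mid (a point): Centre of the sealing washer deep inside the port, on its axis, hidden under the sleeve. It stays put until the sleeve bites on it, then sinks 12 mm per whole turn, so only 0.67 mm for 20 degrees: too little to go by position, to be felt by torque.
- stand: Fixed clamp stand with the steel pot lid (164 mm across, top at 52 mm) held level by two clamp toes on its +y and -y sides (up to 61 mm high); the port stands in the lid's middle. Base plate 170 (x) mm. Origin at the centre of its underside, on the port's axis.
- mortar: Bystander: loose heavy brass mortar,, 90 mm across, 85 mm tall. Origin at the centre of its underside.
- scoop: Bystander: loose brass herb scoop, pan 100 x 55 mm with a round handle along -x, 22 mm tall. Origin under the back of its pan.
- jar: Bystander: loose white ceramic jar with a dark lid, 74 mm across, 110 mm tall. Origin at the centre of its underside.
Things that resemble listed ones, but are neither listed nor needed, are in the scene too. What is shaped like the part that bears elbow_mid but blue or purple is not meant.

How it is judged:
By the outcome, as a careful person would: the job done as asked, in the order asked, and still so for the second after the job is handed in, with the robot touching nothing.
It also fails if it takes over 67 s, if anything falls off the work surface, if the arm or the gripper's body presses on something with over 40 N, if the wrist force passes 120 N, or if a joint passes its speed limit or range.

## Robot

A 6-joint arm with a two-finger parallel gripper is mounted at the origin on the work surface. World frame = base frame: x ahead of the robot, y to its left, z up, the work surface at z = 0. Lengths are in mm, angles in rad, forces in N, time in s.
With the tool pointing down it reaches from about 275 to 725 mm from the base axis. Payload 15.9 kg.
Tool frame: the origin (TCP) lies at the centre of the arm's flange, where the gripper is bolted on; the fingertips stand 173 mm ahead of it and the grasp point (between the pads) lies 155 mm ahead of it; z points along the fingers, y is the line along which they close (so a half turn about z gives the same grasp; the last joint's range is limited). The gripper opens to 85 mm and grips with 20 to 120 N. Pads are 22 mm wide; open, the fingers measure 114 mm over their backs; the gripper's body (76 mm by 85 mm) begins 54 mm behind the grasp point. The pads swing forward as they close: fully open they stand 13 mm farther back than shut.
Start: joints at [-1.124, 0.213, -0.034, 1.323, 0, 1.571], TCP at [216.033, -450.905, 404.706] pointing down, gripper open.
Joint ranges: [-2.98, 2.98], [-0.74, 1.72], [-1.14, 1.35], [-2.1, 2.04], [-1.57, 1.44], [-3.14, 3.14]. Speed limits (rad/s): [1.89, 1.89, 2.39, 2.57, 3.14, 3.14].

## Interface

Orientations are given as a rotation vector (axis times angle).
In Python, from bench import read_state, get_image, get_calibration, hand_in gives the robot as it stands.
- The arm moves only by the shell command python3 -m handwheel 'ROWS' [FORCE]. ROWS is JSON, a list of rows, each a list of 7 numbers: the turn, a rotation vector about the tool's x, y, z in rad, then the shift along the tool's x, y, z in mm, then the opening, from 0 (shut) to 1 (fully open). A call has 1 to 12 rows; each row is the pose to reach, as a shift and turn from the pose commanded when the call began, along the tool's axes at that moment; what a row does not reach only later rows make up. A row lasts 1/10 s, in which the tool goes at most 50 mm and 8.59 degrees, less where a joint would pass 70% of its speed; a pose out of reach is approached as far as the arm can. A call with a gripper value outside its range is refused whole. The fingers move at their own pace and stop on an object; FORCE is the grip in N (left out, the last holds). Time passes only in rows, so rows that repeat a pose let the fingers close. It gives the time, the measured TCP pose, the force, the opening and the grip force at its end, in the units of the state.
- read_state(): the state, without advancing time (a new reading comes with each control period).
- get_image(name): name is "scene" or "top"; returns the picture (384x512x3 uint8, red, green, blue); there is no depth.
- get_calibration(name): a dict with "fx", "fy", "cx", "cy" (pixels), "R" (3x3) and "t" (3): a world point X has camera coordinates R X + t. Camera axes: x right, y down, z forward; pixel columns grow to the right and rows downward; lengths in mm; the calibration is good to about 2 mm. A picture is of the moment at which its call begins. get_calibration takes no time and is no camera call.
- hand_in(): hands the job in; it is judged then, once.
The state is a dict: "time_s": time; "joint_positions": joint angles; "joint_velocities": joint speeds; "tau": joint torques, N m; "tool_pos": TCP position; "ee_rot": TCP orientation; "ft_force": force on the tool from outside, world axes, zero at the start; "torque": the same for the moment, N m; "opening": opening from 0.0 (shut) to 1.0 (fully open); "grasp_force": force on a finger pad.
Only numpy, scipy, OpenCV 4.12 (cv2) and the standard library are available. Lean on these libraries where they do the work, as an engineer would, in place of code of your own. Each camera call takes 0.05 s, during which the arm holds its last target. There are 200 camera calls.

## Working session

There is one attempt and no reset: what is moved stays moved. The work goes in short steps, Python scripts to look and compute and a shell command to move; the robot and the scene stay as the last step left them, time stands still between calls to the robot, and variables do not carry over. Pictures are saved under pics/ and viewed, at most 10 in all, crops included, and the job is handed in when it is done.

```bash
mkdir -p pics; ls
python3 - <<'E'
from bench import *
import cv2,numpy as np
for n in("scene","top"):
    im=get_image(n); cv2.imwrite(f"pics/{n}0.png",cv2.cvtColor(im,cv2.COLOR_RGB2BGR))
    c=get_calibration(n); print(n,{k:np.round(v,4).tolist() for k,v in c.items()})
s=read_state();print(s)
E
```

```text
pics
scene {'fx': 452.4869, 'fy': 452.4869, 'cx': 256.7151, 'cy': 189.1493, 'R': [[-0.6603, 0.7509, -0.0115], [0.4502, 0.3836, -0.8063], [-0.601, -0.5376, -0.5914]], 't': [367.381, -188.4758, 1500.3543]}
top {'fx': 423.1652, 'fy': 423.1652, 'cx': 257.1758, 'cy': 195.9834, 'R': [[0.0005, -1.0, -0.0057], [-0.9791, 0.0007, -0.2035], [0.2035, 0.0057, -0.9791]], 't': [0.1956, 601.4762, 948.1234]}
{'time_s': 0.1, 'joint_positions': array([-1.12400181e+00,  2.13287030e-01, -3.49477057e-02,  1.32347896e+00,
        2.85336029e-05,  1.57081363e+00]), 'joint_velocities': array([-0.00211339, -0.00217695,  0.0022399 , -0.00049815,  0.00219775,
        0.0005177 ]), 'tau': array([-7.06023147e-04, -6.87252116e+01,  4.87804055e+01,  1.22885554e-02,
       -4.98199540e-06,  2.60290967e-06]), 'tool_pos': array([ 215.99128125, -450.81048918,  404.29482295]), 'ee_rot': array([-3.06265295e+00, -6.95774072e-01,  2.75470352e-04]), 'ft_force': array([-0.2148504 ,  0.26967948, -0.69032411]), 'torque': array([-0.00880739,  0.00359378, -0.01044087]), 'grasp_force': 0.0, 'opening': 1.0040389366591767}
```

View pics/scene0.png

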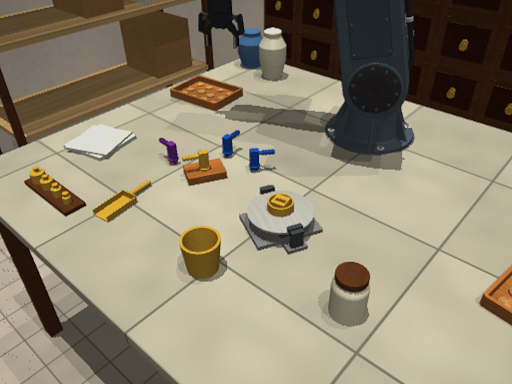

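View pics/top0.png

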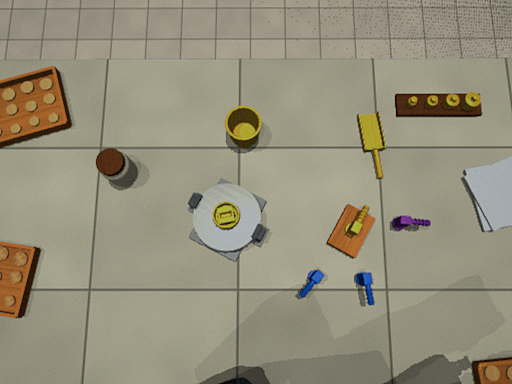

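The top view shows the elbow in the rack at about (356,228) with its barb pointing to (364,209), and the port and slot at (227,216). Blue and purple lookalikes stand near the rack. I'll zoom in on both.

Run:
```python
import cv2,numpy as np
t=cv2.imread("pics/top0.png");s=cv2.imread("pics/scene0.png")
z=lambda im,x,y,w,h,k:cv2.resize(im[y:y+h,x:x+w],None,fx=k,fy=k,interpolation=cv2.INTER_CUBIC)
a=np.hstack([z(t,320,195,60,65,6.25)[:400],z(t,185,175,85,86,4.7)[:400]])
b=np.hstack([z(s,175,140,60,50,6.2)[:310],z(s,235,180,90,70,4.4)[:308].copy() if 0 else z(s,235,180,90,70,4.4)[:308]][:1])
cv2.imwrite("pics/c1.png",a); 
A=z(s,175,140,65,50,6);B=z(s,240,180,65,50,6)
cv2.imwrite("pics/c2.png",np.hstack([A,B]))
print(a.shape)
```

```text
(400, 775, 3)
```

View pics/c1.png

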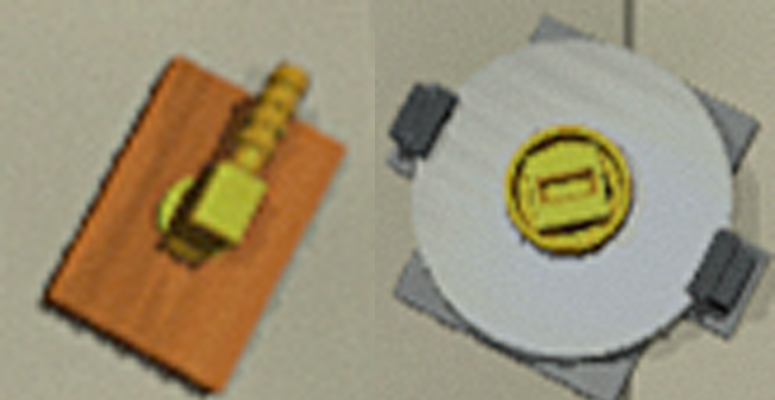

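View pics/c2.png

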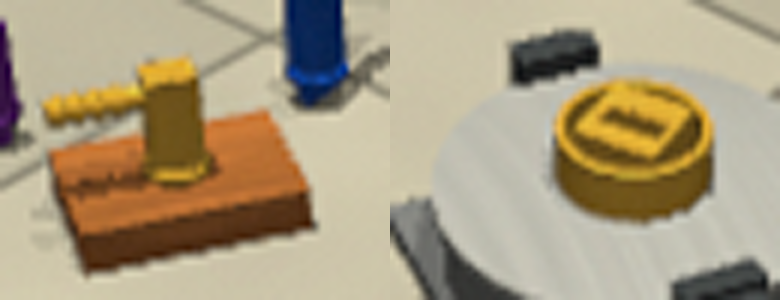

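The crops show:
- **Elbow:** top face around crop (235,205), so top image (357.5,228). The barb runs up-right.
- **Slot:** dark-rimmed rectangle at crop (567,190), so top image (225.8,215.5). Its long side is nearly level in the picture.

Now the numbers.

```bash
cat > lib.py <<'E'
import cv2,numpy as np
from bench import *
def ray(n,p,z):
    c=get_calibration(n);R=np.array(c["R"]);t=np.array(c["t"])
    C=-R.T@t;d=R.T@np.array([(p[0]-c["cx"])/c["fx"],(p[1]-c["cy"])/c["fy"],1]);return C+d*(z-C[2])/d[2]
def proj(n,X):
    c=get_calibration(n);v=np.array(c["R"])@X+np.array(c["t"]);return np.array([c["fx"]*v[0]/v[2]+c["cx"],c["fy"]*v[1]/v[2]+c["cy"]])
def blob(m,k=0):
    cs=sorted(cv2.findContours(m.astype(np.uint8),cv2.RETR_EXTERNAL,cv2.CHAIN_APPROX_NONE)[0],key=cv2.contourArea);return cs[-1-k][:,0].astype(float)
def rect(n,c,z):
    P=np.array([ray(n,p,z)[:2] for p in c]);r=cv2.minAreaRect(P.astype(np.float32));return np.round(r[0],1),np.round(r[1],1),round(r[2],1)
def sub(im,x,y,w,h,k=4):
    a=cv2.resize(im[y:y+h,x:x+w],None,fx=k,fy=k,interpolation=cv2.INTER_CUBIC);return a,lambda c:(c+.5)/k-.5+[x,y]
E
python3 - <<'E'
from lib import *
t=cv2.imread("pics/top0.png");s=cv2.imread("pics/scene0.png")
a,f=sub(t,320,195,60,65);h=cv2.cvtColor(a,cv2.COLOR_BGR2HSV);H,S,V=h[...,0],h[...,1],h[...,2]
print("rack top",rect("top",f(blob((H<16)&(S>120)|((H<32)&(S>140)))),24), "orange only", rect("top",f(blob((H<15)&(S>140)&(V>120))),24))
for v in(140,155,170,185):
    m=(H>21)&(H<35)&(S>140)&(V>v);c=f(blob(m));print("elbow top face",v,rect("top",c,83))
a,f=sub(t,205,195,45,42);h=cv2.cvtColor(a,cv2.COLOR_BGR2HSV);H,S,V=h[...,0],h[...,1],h[...,2]
c=f(blob((S>140)));print("port",rect("top",c,76),cv2.minEnclosingCircle(np.array([ray("top",p,76)[:2] for p in c],np.float32)))
b=V>170;n,l,st,ce=cv2.connectedComponentsWithStats((b&(S>130)).astype(np.uint8));print(st.tolist(),ce.tolist())
cv2.imwrite("pics/m1.png",np.hstack([cv2.resize(x,(360,336),interpolation=0) for x in (V,(V>150).astype(np.uint8)*255)]))
# scene
a,f=sub(s,175,140,65,50);h=cv2.cvtColor(a,cv2.COLOR_BGR2HSV);H,S,V=h[...,0],h[...,1],h[...,2]
c=f(blob((H<16)&(S>140)&(V>150)));print("rack scene",rect("scene",c,24))
for v in(170,190,210):
    c=f(blob((H>17)&(S>120)&(V>v)));print("elbow scene",v,rect("scene",c,83))
a,f=sub(s,255,185,55,40);h=cv2.cvtColor(a,cv2.COLOR_BGR2HSV);H,S,V=h[...,0],h[...,1],h[...,2]
c=f(blob(S>120));print("port scene bbox",c.min(0),c.max(0))
E
```

```text
rack top (array([ 531.8, -231.8]), array([ 77. , 130.6]), 60.4) orange only (array([ 524.5, -228.3]), array([ 74.9, 110.2]), 60.6)
elbow top face 140 (array([ 530.1, -230.7]), array([19.1, 37.1]), 61.4)
elbow top face 155 (array([ 528.8, -230.3]), array([18.6, 33.4]), 61.4)
elbow top face 170 (array([ 525.2, -227.4]), array([17.4, 23.1]), 63.9)
elbow top face 185 (array([ 523.8, -222.5]), array([ 7.5, 15. ]), 58.5)
port (array([553.2,  73.4]), array([61.4, 63.7]), 90.0) ((553.1113891601562, 73.59280395507812), 32.49733352661133)
[[0, 0, 180, 168, 26800], [31, 27, 102, 65, 364], [45, 44, 86, 69, 2406], [133, 65, 3, 7, 13], [67, 76, 35, 13, 232], [37, 101, 3, 5, 13], [50, 111, 72, 18, 409], [45, 112, 2, 2, 3]] [[90.31753731343284, 83.94033582089553], [76.0521978021978, 47.0521978021978], [83.33541147132169, 77.71197007481297], [133.69230769230768, 67.61538461538461], [83.38793103448276, 81.16810344827586], [38.0, 103.0], [88.18337408312958, 122.12958435207824], [45.666666666666664, 112.33333333333333]]
rack scene (array([ 522.6, -229.8]), array([ 74.2, 109.5]), 60.5)Traceback (most recent call last):
  File "<stdin>", line 15, in <module>
  File "lib.py", line 11, in rect
    P=np.array([ray(n,p,z)[:2] for p in c]);r=cv2.minAreaRect(P.astype(np.float32));return np.round(r[0],1),np.round(r[1],1),round(r[2],1)
                ~~~^^^^^^^
  File "lib.py", line 4, in ray
    c=get_calibration(n);R=np.array(c["R"]);t=np.array(c["t"])
ValueError: time passes only in moves, steps and waits
```

View pics/m1.png

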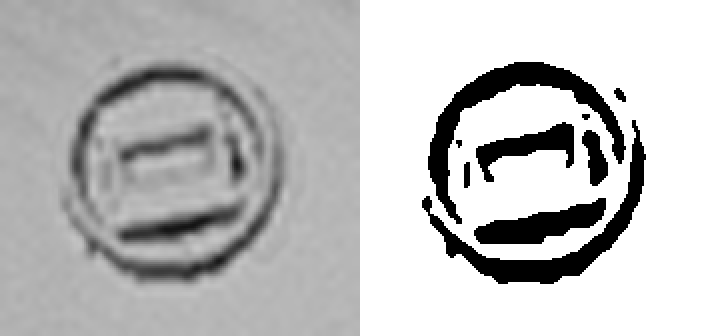

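The mask shows the rim circle, centred near crop (172,172), and the slot's upper edge tilted about 15° in the picture. I'll fit the slot angle and work out the first move.

```bash
sed -i 's/^from bench import \*/from bench import *\nCAL={n:get_calibration(n) for n in("scene","top")}/; s/get_calibration(n);/CAL[n];/' lib.py
cat >> lib.py <<'E'
from scipy.spatial.transform import Rotation as Ro
def pose():
    s=read_state();M=Ro.from_rotvec(s["ee_rot"]).as_matrix();return s,np.array(s["tool_pos"]),M
def togo(x,y,z,psi):
    s,p,M=pose();now=np.degrees(np.arctan2(M[1,0],M[0,0]));d=(psi-now+180)%360-180
    print("t",round(s["time_s"],2),"tcp",p.round(1),"psi",now.round(2),"tilt",M[:,2].round(4),"j",np.degrees(s["joint_positions"]).round(1),"ROW rz",round(-np.radians(d),4),"shift",(M.T@(np.array([x,y,z])-p)).round(2))
E
python3 - <<'E'
from lib import *
t=cv2.imread("pics/top0.png");s=cv2.imread("pics/scene0.png")
a,f=sub(t,205,195,45,42,8);V=cv2.cvtColor(a,cv2.COLOR_BGR2HSV)[...,2]
for nm,(x0,x1,y0,y1) in {"slotfar":(125,208,120,170),"sleeve near":(130,235,195,245)}.items():
    pts=[]
    for x in range(x0,x1,4):
        col=V[y0:y1,x].astype(float);w=np.clip(170-col,0,None);pts.append([x,y0+(w*np.arange(y1-y0)).sum()/max(w.sum(),1)])
    P=np.array([ray("top",p,80)[:2] for p in f(np.array(pts))],np.float32);vx,vy,px,py=cv2.fitLine(P,cv2.DIST_HUBER,0,.01,.01).ravel();print(nm,np.degrees(np.arctan2(vy,vx)),px,py)
# slot outline scene
a,f=sub(s,255,185,55,40,4);h=cv2.cvtColor(a,cv2.COLOR_BGR2HSV);H,S,V=cv2.split(h)
print("port scene rays",[proj("scene",np.array([553.2,73.5,80])).round(1)])
for v in(120,140,160):
  n,l,st,ce=cv2.connectedComponentsWithStats((V<v).astype(np.uint8))
  for i in range(1,n):
    if 40<st[i,4]<900: 
        c=f(blob(l==i));print(v,f(ce[i]).round(1),rect("scene",c,80))
a,f=sub(s,175,140,65,50,4);h=cv2.cvtColor(a,cv2.COLOR_BGR2HSV);H,S,V=cv2.split(h)
for v in(150,165,180):
    c=f(blob((H>17)&(S>120)&(V>v)));print("elbow scene",v,rect("scene",c,83),c.min(0),c.max(0))
print("elbow proj scene",proj("scene",np.array([524.5,-228.5,83])),"top",proj("top",np.array([524.5,-228.5,83])))
togo(524.5,-228.5,300,150.8)
E
```

```text
slotfar -77.14556 557.5086 77.62034
sleeve near -79.54456 533.90955 72.0802
port scene rays [array([280.3, 199.3])]
120 [274.3 202.9] (array([570.9,  69.4]), array([47.5, 20.4]), 65.4)
120 [280.2 200. ] (array([555.2,  75. ]), array([ 6.1, 23.2]), 11.5)
120 [288.2 203. ] (array([552.4,  97.5]), array([34.9,  9.4]), 10.7)
120 [298.6 223.9] (array([596.7, 159.5]), array([ 5.1, 13.4]), 40.6)
140 [306.6 193.3] (array([493. , 107.2]), array([ 2.6, 23. ]), 88.9)
140 [280.2 200. ] (array([555.1,  74.9]), array([ 8.3, 24.3]), 12.6)
140 [308.8 223.7] (array([580.9, 176.6]), array([7.2, 3.9]), 36.0)
140 [298.4 223.8] (array([596.5, 159. ]), array([ 6. , 15.1]), 40.6)
160 [305.4 186.4] (array([471.6,  88.1]), array([26.7,  5.8]), 89.7)
160 [306.4 193.5] (array([493.4, 107.3]), array([ 5., 27.]), 89.5)
160 [285.3 195.4] (array([533.1,  72.9]), array([ 4.8, 14.3]), 11.0)
160 [280.2 200. ] (array([554.9,  74.9]), array([10.7, 25.4]), 13.5)
160 [298.3 223.7] (array([596.2, 158.7]), array([ 6.8, 16.2]), 40.6)
160 [308.7 223.5] (array([580.7, 176.1]), array([8.1, 4.4]), 36.0)
elbow scene 150 (array([ 550.7, -229.9]), array([26.5, 75.3]), 76.4) [181.625 149.125] [207.125 158.875]
elbow scene 165 (array([ 565.5, -233.7]), array([17.4, 45.4]), 58.4) [181.625 153.625] [198.125 158.625]
elbow scene 180 (array([ 565.4, -234.4]), array([16.2, 44.7]), 58.4) [181.625 153.625] [197.875 158.375]
elbow proj scene [202.26316621 150.72289536] top [356.61142364 226.84189527]
t 0.1 tcp [ 216.  -450.8  404.3] psi 25.6 tilt [-4.e-04  8.e-04 -1.e+00] j [-64.4  12.2  -2.   75.8   0.   90. ] ROW rz -2.1852 shift [374.28 -67.1  104.37]
```

```bash
python3 -m handwheel '[[0,0,-2.1852,374.3,-67.1,60,1],[0,0,-2.1852,374.3,-67.1,60,1],[0,0,-2.1852,374.3,-67.1,60,1],[0,0,-2.1852,374.3,-67.1,60,1],[0,0,-2.1852,374.3,-67.1,60,1],[0,0,-2.1852,374.3,-67.1,60,1],[0,0,-2.1852,374.3,-67.1,60,1],[0,0,-2.1852,374.3,-67.1,60,1],[0,0,-2.1852,374.3,-67.1,60,0.8],[0,0,-2.1852,374.3,-67.1,60,0.8],[0,0,-2.1852,374.3,-67.1,60,0.7],[0,0,-2.1852,374.3,-67.1,60,0.7]]' 40; python3 -c "
from lib import *
togo(524.5,-228.5,215,150.8)"
```

```text
time_s: 1.3
tool_pos: [524.6, -228.5, 344.3]
ee_rot: [-1.35, -2.836, 0.0]
ft_force: [-0.9, -0.1, 0.1]
opening: 0.702
grasp_force: 0.0
t 1.3 tcp [ 524.6 -228.5  344.3] psi 129.1 tilt [-8.e-04  3.e-04 -1.e+00] j [-23.5  21.7   2.2  70.5  -0.   27.4] ROW rz -0.3787 shift [-5.0000e-02 -2.0000e-02  1.2927e+02]
```

```bash
python3 -m handwheel '[[0,0,-0.15,0,0,10,0.7],[0,0,-0.3,0,0,20,0.7],[0,0,-0.3787,0,0,40,0.7],[0,0,-0.3787,0,0,65,0.7],[0,0,-0.3787,0,0,90,0.7],[0,0,-0.3787,0,0,110,0.7],[0,0,-0.3787,0,0,120,0.7],[0,0,-0.3787,0,0,128,0.7],[0,0,-0.3787,0,0,128,0.5],[0,0,-0.3787,0,0,128,0.3],[0,0,-0.3787,0,0,128,0.1],[0,0,-0.3787,0,0,128,0.1]]' 30; python3 -c "
from lib import *
togo(524.5,-228.5,216,150.8);print(read_state()['ft_force'])"
```

```text
time_s: 2.5
tool_pos: [524.9, -228.8, 217.6]
ee_rot: [0.801, 3.036, -0.0]
ft_force: [-1.3, -0.6, 6.4]
opening: 0.231
grasp_force: 33.3
t 2.5 tcp [ 524.9 -228.8  217.6] psi 150.43 tilt [ 1.4e-03 -7.0e-04 -1.0e+00] j [-23.6  26.4  -9.9  53.6  -0.    6. ] ROW rz -0.0065 shift [0.54 0.08 1.65]
[-1.31898918 -0.59832996  6.37321101]
```

```bash
python3 -m handwheel '[[0,0,0,0,0,0,0],[0,0,0,0,0,0,0],[0,0,0,0,0,-5,0],[0,0,0,0,0,-15,0],[0,0,0,0,0,-30,0],[0,0,0,0,0,-55,0],[0,0,0,0,0,-80,0],[0,0,0,0,0,-100,0],[0,0,0,0,0,-100,0],[0,0,0,0,0,-100,0]]' 70
python3 - <<'E'
from lib import *
t=get_image("top");s=get_image("scene")
a,_=sub(t,315,180,75,75,5);b,_=sub(s,165,90,75,75,5)
cv2.imwrite("pics/l1.png",np.hstack([a,b])[...,::-1])
np.savez("l1.npz",t=t,s=s)
togo(554,74.2,317.6,282.7-360)
E
```

```text
time_s: 3.5
tool_pos: [524.6, -228.6, 316.7]
ee_rot: [0.802, 3.037, -0.0]
ft_force: [-0.1, 1.1, -3.0]
opening: 0.226
grasp_force: 68.6
t 3.6 tcp [ 524.3 -228.5  315.6] psi 150.43 tilt [-1.5e-03  7.0e-04 -1.0e+00] j [-23.6  22.4  -1.   66.7   0.    6. ] ROW rz -2.3085 shift [123.53 277.95  -1.8 ]
```

View pics/l1.png

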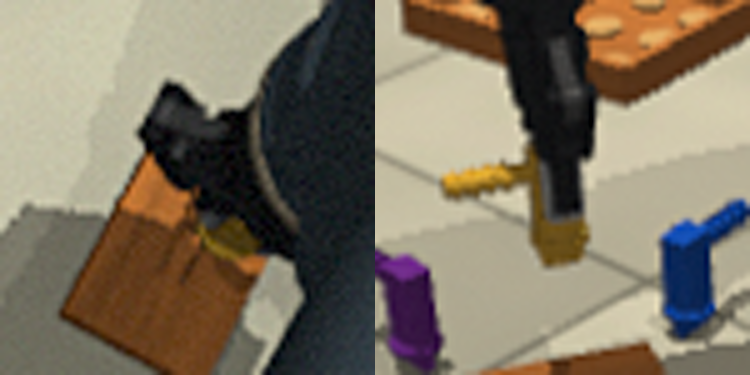

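The lift worked: the elbow hangs upright in the fingers, barb tip at crop (445,188), and the rack is empty. Next, carry it above the slot.

```bash
python3 -m handwheel '[[0,0,-0.14,20,45,0,0],[0,0,-0.28,40,90,0,0],[0,0,-0.42,60,135,0,0],[0,0,-0.56,80,180,0,0],[0,0,-0.7,100,225,0,0],[0,0,-0.84,112,252,0,0],[0,0,-0.98,120,270,0,0],[0,0,-1.12,123.5,278,0,0],[0,0,-1.26,123.5,278,0,0],[0,0,-1.4,123.5,278,0,0],[0,0,-1.54,123.5,278,0,0],[0,0,-1.68,123.5,278,0,0]]' | head -3;  python3 -c "
from lib import *
togo(554,74.2,300,282.7)"
```

```text
time_s: 4.8
tool_pos: [554.0, 74.1, 315.5]
ee_rot: [1.734, -2.618, -0.001]
t 4.8 tcp [554.   74.1 315.5] psi -112.98 tilt [-1.9e-03 -3.0e-04 -1.0e+00] j [  7.6  20.9  -3.2  66.   -0.  -59.4] ROW rz -0.6227 shift [-0.11  0.06 15.48]
```

```bash
python3 -m handwheel '[[0,0,-0.14,0,0,4,0],[0,0,-0.28,0,0,8,0],[0,0,-0.42,0,0,12,0],[0,0,-0.56,0,0,17,0],[0,0,-0.6227,0,0,17,0],[0,0,-0.6227,0,0,17,0],[0,0,-0.6227,0,0,17,0]]'
python3 - <<'E'
from lib import *
t=get_image("top");s=get_image("scene")
a,_=sub(t,190,170,75,75,5);b,_=sub(s,240,130,75,90,5)
cv2.imwrite("pics/l2.png",np.hstack([a,b[-375:]])[...,::-1])
cv2.imwrite("pics/l2s.png",s[...,::-1])
togo(554,74.2,300,282.7)
p=pose()[1]
c,sn=np.cos(np.radians(102.7)),np.sin(np.radians(102.7))
for nm,x,y,z in(("tongue tip +x",10,0,-207.6),("tongue tip -x",-10,0,-207.6),("fl +x",16.5,0,-193.6),("fl -x",-16.5,0,-193.6),("barb end",58,0,-149.6)):
    X=p+[c*x-sn*y,sn*x+c*y,z];print(nm,proj("scene",X).round(1))
E
```

```text
time_s: 5.5
tool_pos: [554.2, 74.0, 299.1]
ee_rot: [2.445, -1.972, -0.001]
ft_force: [-0.0, -1.0, -2.2]
opening: 0.227
grasp_force: 69.1
t 5.6 tcp [554.3  74.1 299.4] psi -77.74 tilt [-5.e-04 -1.e-04 -1.e+00] j [  7.6  21.4  -4.8  63.7  -0.  -94.7] ROW rz -0.0076 shift [-0.2   0.26 -0.58]
tongue tip +x [284.1 196.9]
tongue tip -x [276.5 194.5]
fl +x [286.7 192.9]
fl -x [274.2 189. ]
barb end [304.  182.3]
```

View pics/l2.png

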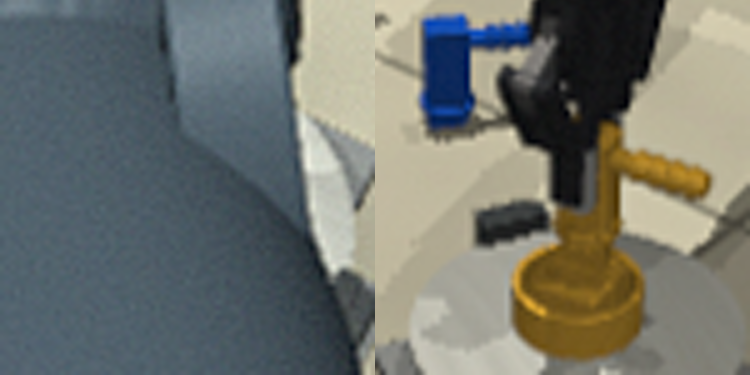

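The elbow is above the port, flange around crop (586,225). It looks a little right of the slot, so I'll measure the offset along the barb.

Run:
```python
from lib import *
s=cv2.imread("pics/l2s.png");a,f=sub(s,265,170,50,40,4);H,S,V=cv2.split(cv2.cvtColor(a,cv2.COLOR_BGR2HSV))
m=((H>12)&(H<32)&(S>130)&(V>70))
for r in range(0,40,1):
    row=m[r*4+2];xs=np.where(row)[0]
    if len(xs):
        br=np.split(xs,np.where(np.diff(xs)>1)[0]+1)
        print(r+170,[(round((b[0]+.5)/4-.5+265,1),round((b[-1]+.5)/4-.5+265,1)) for b in br if len(b)>4])
p=np.array([554.3,74.1,299.4]);th=np.radians(102.6);ex=np.array([np.cos(th),np.sin(th),0]);ey=np.array([-ex[1],ex[0],0])
def hull(pts): P=np.array([proj("scene",q) for q in pts]);return P.min(0).round(1),P.max(0).round(1)
A=np.linspace(0,6.28,60)
for z in(-193.6,-187.6):print("flange",z,hull([p+16.5*(np.cos(a)*ex+np.sin(a)*ey)+[0,0,z] for a in A]))
print("body",hull([p+sx*13*ex+sy*10*ey+[0,0,z] for sx in(-1,1) for sy in(-1,1) for z in(-185,)]))
print("barb",hull([p+58*ex+8.5*np.cos(a)*ey+np.array([0,0,8.5*np.sin(a)-149.6]) for a in A]))
print("1mm ex",proj("scene",p+ex+[0,0,-190])-proj("scene",p+[0,0,-190]),"ey",proj("scene",p+ey+[0,0,-190])-proj("scene",p+[0,0,-190]))
A_=np.array([proj("scene",np.array([554,74.2,76])+[32*np.cos(a),32*np.sin(a),0]) for a in A]);print("port rim",A_.min(0),A_.max(0))
```

```text
170 [(np.float64(284.6), np.float64(288.4))]
171 [(np.float64(284.6), np.float64(288.6))]
172 [(np.float64(284.4), np.float64(288.6))]
173 [(np.float64(284.1), np.float64(288.6))]
174 [(np.float64(284.4), np.float64(288.9))]
175 [(np.float64(284.4), np.float64(290.4)), (np.float64(292.1), np.float64(293.6))]
176 [(np.float64(284.4), np.float64(297.1))]
177 [(np.float64(284.4), np.float64(300.6))]
178 [(np.float64(284.4), np.float64(304.1))]
179 [(np.float64(284.4), np.float64(288.6)), (np.float64(289.6), np.float64(305.6))]
180 [(np.float64(284.1), np.float64(288.4)), (np.float64(290.9), np.float64(306.4))]
181 [(np.float64(284.1), np.float64(288.1)), (np.float64(294.4), np.float64(306.4))]
182 [(np.float64(284.1), np.float64(288.1)), (np.float64(297.6), np.float64(306.1))]
183 [(np.float64(284.1), np.float64(288.1)), (np.float64(301.1), np.float64(305.6))]
184 [(np.float64(284.1), np.float64(288.1))]
185 [(np.float64(284.1), np.float64(288.1))]
186 [(np.float64(283.6), np.float64(288.1))]
187 [(np.float64(276.1), np.float64(278.9)), (np.float64(282.9), np.float64(288.1))]
188 [(np.f
[... 630 characters left out ...]
loat64(267.4), np.float64(293.1))]
203 [(np.float64(267.4), np.float64(293.1))]
204 [(np.float64(267.6), np.float64(292.9))]
205 [(np.float64(267.6), np.float64(292.6))]
206 [(np.float64(267.6), np.float64(292.6))]
207 [(np.float64(267.6), np.float64(292.6))]
208 [(np.float64(267.6), np.float64(292.6))]
209 [(np.float64(267.6), np.float64(292.6))]
flange -193.6 (array([273.4, 186.8]), array([287.4, 195.2]))
flange -187.6 (array([273.4, 184.8]), array([287.5, 193.1]))
body (array([273.6, 184.3]), array([287.4, 191.8]))
barb (array([302.4, 178.7]), array([305.5, 186. ]))
1mm ex [0.38230174 0.11784361] ey [ 0.1888023  -0.22295267]
port rim [266.91425446 192.91234932] [293.70263166 209.29865315]
```

Run:
```python
from lib import *
def meas(s,x,y,w,h):
    a,f=sub(s,x,y,w,h,4);H,S,V=cv2.split(cv2.cvtColor(a,cv2.COLOR_BGR2HSV));m=((H>17)&(H<32)&(S>130)&(V>70))
    for r in range(0,h,2):
        xs=np.where(m[r*4+2])[0]
        if len(xs):
            br=np.split(xs,np.where(np.diff(xs)>1)[0]+1);print(r+y,[(float((b[0]+.5)/4-.5+x),float((b[-1]+.5)/4-.5+x)) for b in br if len(b)>4])
A=np.linspace(0,6.28,60)
def pred(p,th):
    th=np.radians(th);ex=np.array([np.cos(th),np.sin(th),0]);ey=np.array([-ex[1],ex[0],0])
    for nm,z,pts in(("flange",-190.6,[16.5*(np.cos(a)*ex+np.sin(a)*ey) for a in A]),("body",-155,[sx*13*ex+sy*10*ey for sx in(-1,1) for sy in(-1,1)]),("barb",-149.6,[58*ex+8.5*np.cos(a)*ey+np.array([0,0,8.5*np.sin(a)]) for a in A])):
        P=np.array([proj("scene",p+q+[0,0,z]) for q in pts]);print(nm,P.min(0).round(1),P.max(0).round(1))
    print("ex",(proj("scene",p+ex+[0,0,-190])-proj("scene",p+[0,0,-190])).round(2))
d=np.load("l1.npz");print("LIFT");meas(np.ascontiguousarray(d["s"][...,::-1]),175,110,45,36);pred(np.array([524.3,-228.5,315.6]),-29.5)
print("START");meas(cv2.imread("pics/scene0.png"),175,146,45,30);pred(np.array([524.9,-228.8,217.6]),-29.5)
```

```text
LIFT
120 [(195.125, 196.125)]
122 [(194.875, 197.125)]
124 [(182.125, 197.125)]
126 [(178.125, 192.625), (195.625, 197.375)]
128 [(178.875, 185.125), (196.125, 197.625)]
130 [(196.375, 197.875)]
132 [(196.375, 198.125)]
134 [(196.375, 199.375), (202.875, 206.375)]
136 [(196.125, 206.875)]
138 [(196.375, 206.375)]
140 [(197.625, 205.875)]
142 [(198.625, 201.875)]
flange [195.  134.5] [207.1 140.6]
body [194.3 123.4] [205.6 128.4]
barb [177.6 124.5] [179.  130.9]
ex [-0.36  0.06]
START
150 [(199.375, 206.125)]
152 [(197.875, 207.125)]
154 [(192.875, 207.375)]
156 [(182.875, 207.625)]
158 [(182.125, 195.125), (198.625, 207.625)]
160 [(183.375, 184.875), (199.125, 207.875)]
162 [(199.125, 208.125)]
164 [(199.375, 208.375)]
166 [(198.625, 209.625)]
168 [(198.625, 209.375)]
170 [(201.875, 205.625)]
flange [197.9 164.4] [209.5 170.8]
body [197.3 154.3] [208.1 159.6]
barb [181.4 156.2] [182.8 162.2]
ex [-0.34  0.07]
```

Run:
```python
from lib import *
A=np.linspace(0,6.28,80);th=np.radians(-29.5);ex=np.array([np.cos(th),np.sin(th),0]);ey=np.array([-ex[1],ex[0],0]);u=np.array([0,0,1])
E0=np.array([524.9,-228.8,58])
fl=[E0+16.5*(np.cos(a)*ex+np.sin(a)*ey)+u*z for a in A for z in(-34,-28)]
bd=[E0+13*i*ex+10*j*ey+u*z for i in(-1,1) for j in(-1,1) for z in(-28,25)]
bb=[E0+58*ex+8.5*np.cos(a)*ey+u*(10+8.5*np.sin(a)) for a in A]
pc=[np.array([554,74.2,z])+32*np.array([np.cos(a),np.sin(a),0]) for a in A for z in(52,76)]
dirs=np.array([[1,0],[-1,0],[0,1],[0,-1],[.7,.7],[-.7,-.7],[.7,-.7],[-.7,.7]])
for n,be,bp in(("top",(320,195,60,65),(205,195,45,42)),("scene",(175,140,65,50),(255,185,55,40))):
    im=cv2.imread(f"pics/{n}0.png")
    for nm,b,pts in(("elbow",be,fl+bd+bb),("port",bp,pc)):
        a,f=sub(im,*b,8);H,S,V=cv2.split(cv2.cvtColor(a,cv2.COLOR_BGR2HSV))
        m=(H>(18 if nm=="elbow" else 12))&(H<38)&(S>(130 if nm=="elbow" else 100))&(V>50);c=f(blob(m))
        P=np.array([proj(n,q) for q in pts])
        print(n,nm,"meas-pred per dir",((c@dirs.T).max(0)-(P@dirs.T).max(0)).round(1))
    for X in(E0,np.array([554,74.2,76])):print("jac x,y",(proj(n,X+[1,0,0])-proj(n,X)).round(2),(proj(n,X+[0,1,0])-proj(n,X)).round(2))
```

```text
top elbow meas-pred per dir [-1.2  0.1 -0.2 -0.6 -0.4 -1.2 -0.3 -0.2]
top port meas-pred per dir [-0.5 -0.5 -1.   0.  -1.  -0.1  0.1 -0.3]
jac x,y [-0.02 -0.42] [-0.43  0.  ]
jac x,y [ 0.01 -0.42] [-0.43  0.  ]
scene elbow meas-pred per dir [-0.  -0.4 -1.3 -1.  -0.8 -0.7 -0.9 -1.8]
scene port meas-pred per dir [-0.3 -0.  -0.8  0.2 -0.9  0.2 -0.1 -0.9]
jac x,y [-0.26  0.15] [0.24 0.12]
jac x,y [-0.26  0.19] [0.33 0.17]
```

```bash
python3 -m handwheel '[[0,0,-0.006,-2.2,0.3,0,0],[0,0,-0.006,-2.2,0.3,4,0],[0,0,-0.006,-2.2,0.3,8,0],[0,0,-0.006,-2.2,0.3,10,0],[0,0,-0.006,-2.2,0.3,12,0],[0,0,-0.006,-2.2,0.3,14,0],[0,0,-0.006,-2.2,0.3,15,0],[0,0,-0.006,-2.2,0.3,15,0]]' ; python3 -c "
from lib import *
togo(554.5,72.2,283,282.7);print(read_state()['torque'])"
```

```text
time_s: 6.4
tool_pos: [553.9, 76.3, 285.4]
ee_rot: [-2.453, 1.961, -0.001]
ft_force: [-0.3, 0.3, 5.9]
opening: 0.224
grasp_force: 70.6
t 6.4 tcp [553.9  76.3 285.4] psi -77.29 tilt [ 1.4e-03  5.0e-04 -1.0e+00] j [  7.8  21.9  -6.3  61.7   0.  -94.9] ROW rz 0.0001 shift [4.09 0.3  2.36]
[0.25144857 0.34982078 0.02496402]
```

I shifted x with the wrong sign. I'll lift clear, correct it and lower again.

```bash
python3 -m handwheel '[[0,0,0,0,0,-6,0],[0,0,0,0,0,-8,0],[0,0,0,4.1,0.3,-8,0],[0,0,0,4.1,0.3,-8,0],[0,0,0,4.1,0.3,-4,0],[0,0,0,4.1,0.3,-2,0],[0,0,0,4.1,0.3,0,0],[0,0,0,4.1,0.3,1,0],[0,0,0,4.1,0.3,2,0],[0,0,0,4.1,0.3,2,0]]' ; python3 -c "
from lib import *
togo(554.5,72.2,283,282.7);print(read_state()['torque'])"
```

```text
time_s: 7.4
tool_pos: [554.6, 72.2, 283.0]
ee_rot: [-2.453, 1.961, -0.001]
ft_force: [2.7, 1.9, 3.6]
opening: 0.223
grasp_force: 70.5
t 7.4 tcp [554.6  72.2 283. ] psi -77.29 tilt [ 1.3e-03  3.0e-04 -1.0e+00] j [  7.4  22.   -6.5  61.4   0.  -95.3] ROW rz 0.0002 shift [-0.02  0.08  0.02]
[ 0.24192776 -0.55117786 -0.06589186]
```

```bash
python3 -m handwheel '[[0,0,0,0,0,1,0],[0,0,0,0,0,2,0],[0,0,0,0,0,3,0],[0,0,0,0,0,4,0],[0,0,0,0,0,4,0]]' ; python3 -c "
from lib import *
togo(554.5,72.2,274,282.7);print(read_state()['torque'])"
```

```text
time_s: 7.9
tool_pos: [554.9, 72.5, 280.9]
ee_rot: [-2.451, 1.959, -0.003]
ft_force: [-3.1, 2.6, 26.9]
opening: 0.227
grasp_force: 73.8
t 7.9 tcp [554.9  72.5 280.9] psi -77.28 tilt [ 0.0039  0.0014 -1.    ] j [  7.4  22.   -6.8  61.    0.1 -95.3] ROW rz 0.0004 shift [0.18 0.5  6.86]
[ 0.76213966  0.76327276 -0.01166217]
```

Contact is at the +barb end of the tongue (from the moment). I'll back off, shift towards −y and +x, and try again.

```bash
python3 -m handwheel '[[0,0,0,0,0,-5,0],[0,0,0,2,-0.7,-5,0],[0,0,0,2,-0.7,-5,0],[0,0,0,2,-0.7,-3,0],[0,0,0,2,-0.7,-2,0],[0,0,0,2,-0.7,-1,0],[0,0,0,2,-0.7,0,0],[0,0,0,2,-0.7,0,0]]' ; python3 -c "
from lib import *
togo(554.5,72.2,274,282.7);print(read_state()['torque'])"
```

```text
time_s: 8.7
tool_pos: [555.8, 70.5, 280.4]
ee_rot: [-2.452, 1.96, -0.002]
ft_force: [-3.7, 1.9, 28.4]
opening: 0.224
grasp_force: 74.0
t 8.7 tcp [555.8  70.5 280.4] psi -77.29 tilt [ 0.0028  0.0011 -1.    ] j [  7.2  22.1  -6.7  61.    0.  -95.5] ROW rz 0.0002 shift [-1.95  0.87  6.43]
[0.57547015 1.04453725 0.00973153]
```

Run:
```python
from lib import *
s=get_image("scene");cv2.imwrite("pics/l3s.png",s[...,::-1])
b,_=sub(s,255,160,60,55,10);cv2.imwrite("pics/l3.png",b[...,::-1])
a,f=sub(s[...,::-1],265,165,50,45,8);H,S,V=cv2.split(cv2.cvtColor(np.ascontiguousarray(a),cv2.COLOR_BGR2HSV))
m=((H>12)&(H<32)&(S>130)&(V>70))
for r in range(0,45):
    xs=np.where(m[r*8+4])[0]
    if len(xs):
        br=np.split(xs,np.where(np.diff(xs)>1)[0]+1);print(r+165,[(float(round((b[0]+.5)/8-.5+265,1)),float(round((b[-1]+.5)/8-.5+265,1))) for b in br if len(b)>6])
```

```text
174 []
175 [(277.6, 278.6)]
176 [(282.8, 285.4)]
177 [(282.7, 286.6)]
178 [(282.4, 286.9)]
179 [(282.4, 286.7)]
180 [(282.3, 286.8)]
181 [(282.4, 287.3)]
182 [(282.6, 292.3)]
183 [(282.4, 295.9)]
184 [(282.3, 299.6)]
185 [(282.3, 302.9)]
186 [(282.3, 286.4), (288.4, 304.4)]
187 [(282.3, 286.3), (291.3, 304.6)]
188 [(282.3, 286.3), (294.6, 304.2)]
189 [(282.2, 286.3), (296.2, 303.8)]
190 [(282.3, 286.3), (299.8, 302.9)]
191 [(282.3, 286.3)]
192 [(281.9, 286.3)]
193 [(274.4, 275.8), (281.2, 286.4)]
194 [(273.6, 278.7), (280.1, 286.8)]
195 [(271.4, 288.9)]
196 [(269.9, 290.3)]
197 [(268.4, 291.3)]
198 [(267.9, 292.2)]
199 [(267.7, 292.6)]
200 [(267.6, 293.1)]
201 [(267.6, 293.2)]
202 [(267.6, 293.2)]
203 [(267.4, 293.2)]
204 [(267.4, 292.9)]
205 [(267.7, 292.7)]
206 [(267.6, 292.7)]
207 [(267.6, 292.7)]
208 [(267.6, 292.8)]
209 [(267.7, 292.7)]
```

View pics/l3.png

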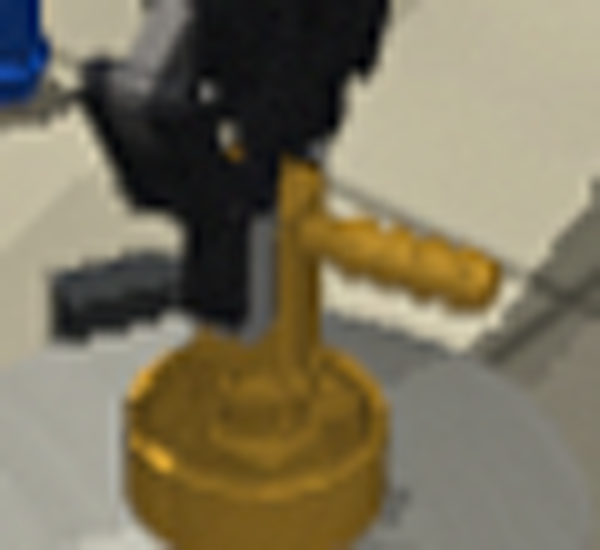

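```bash
python3 -m handwheel '[[0,0,0,0,0,-4,0],[0,0,0,0.8,1.7,-4,0],[0,0,0,0.8,1.7,-4,0],[0,0,0,0.8,1.7,-2,0],[0,0,0,0.8,1.7,-1,0],[0,0,0,0.8,1.7,0,0],[0,0,0,0.8,1.7,0,0],[0,0,0,0.8,1.7,0,0]]' ; python3 -c "
from lib import *
togo(554.5,72.2,274,282.7);print(read_state()['torque'])"
```

```text
time_s: 9.55
tool_pos: [554.7, 69.2, 281.1]
ee_rot: [-2.451, 1.96, -0.005]
ft_force: [-1.5, 1.1, 33.7]
opening: 0.224
grasp_force: 75.0
t 9.55 tcp [554.7  69.2 281.1] psi -77.29 tilt [ 4.5e-03  8.0e-04 -1.0e+00] j [  7.1  21.9  -6.9  60.9   0.  -95.6] ROW rz 0.0001 shift [-2.93 -0.43  7.05]
[ 0.30071987  0.68808756 -0.0225472 ]
```

```bash
python3 -m handwheel '[[0,0,0,0,0,-4,0],[0,0,0,-1.9,-3.1,-4,0],[0,0,0,-1.9,-3.1,-4,0],[0,0,0,-1.9,-3.1,-2,0],[0,0,0,-1.9,-3.1,-1,0],[0,0,0,-1.9,-3.1,0,0],[0,0,0,-1.9,-3.1,0,0],[0,0,0,-1.9,-3.1,0,0]]' ; python3 -c "
from lib import *
togo(554.5,72.2,274,282.7);print(read_state()['torque'])"
```

```text
time_s: 10.35
tool_pos: [556.4, 71.6, 278.3]
ee_rot: [2.453, -1.962, -0.001]
ft_force: [5.0, 0.1, -3.4]
opening: 0.226
grasp_force: 69.5
t 10.35 tcp [556.4  71.6 278.3] psi -77.29 tilt [-7.e-04 -2.e-04 -1.e+00] j [  7.3  22.4  -6.6  61.   -0.  -95.4] ROW rz 0.0001 shift [-0.95  1.71  4.34]
[ 0.04408427 -0.93640058 -0.09019084]
```

The tongue is in, with 5 N sideways in +x. I'll give way in that direction and go down.

```bash
python3 -m handwheel '[[0,0,0,0.1,-0.7,0,0],[0,0,0,0.1,-0.7,1,0],[0,0,0,0.1,-0.7,2,0],[0,0,0,0.1,-0.7,3,0],[0,0,0,0.1,-0.7,3,0]]' ; python3 -c "
from lib import *
togo(554.5,72.2,274,282.7);print(read_state()['torque'])"
```

```text
time_s: 10.85
tool_pos: [557.0, 71.7, 275.5]
ee_rot: [2.453, -1.962, -0.001]
ft_force: [-0.7, -0.0, -3.4]
opening: 0.225
grasp_force: 69.5
t 10.85 tcp [557.   71.7 275.5] psi -77.29 tilt [-6.e-04 -1.e-04 -1.e+00] j [  7.3  22.6  -6.8  60.7  -0.  -95.4] ROW rz 0.0002 shift [-1.02  2.32  1.45]
[-0.0506306   0.03119174 -0.04459   ]
```

Lateral force is gone. Down to the seat.

```bash
python3 -m handwheel '[[0,0,0,0,0,0.7,0],[0,0,0,0,0,1.4,0],[0,0,0,0,0,2.1,0],[0,0,0,0,0,2.1,0],[0,0,0,0,0,2.1,0]]' ; python3 -c "
from lib import *
togo(554.5,72.2,274,282.7);print(read_state()['torque'])"
```

```text
time_s: 11.35
tool_pos: [557.2, 71.7, 273.6]
ee_rot: [-2.454, 1.962, 0.0]
ft_force: [-0.6, -0.2, -1.8]
opening: 0.225
grasp_force: 69.5
t 11.35 tcp [557.2  71.7 273.6] psi -77.29 tilt [ 0.  0. -1.] j [  7.3  22.7  -6.9  60.4   0.  -95.4] ROW rz 0.0001 shift [-1.04  2.5  -0.39]
[0.02259723 0.01955613 0.00173393]
```

```bash
python3 -m handwheel '[[0,0,0,0,0,0.4,0],[0,0,0,0,0,0.8,0],[0,0,0,0,0,0.8,0]]' ; python3 -c "
from lib import *
togo(554.5,72.2,274,282.7);print(read_state()['torque'])"
```

```text
time_s: 11.65
tool_pos: [557.2, 71.7, 272.8]
ee_rot: [2.454, -1.962, -0.0]
ft_force: [-0.6, -0.6, -2.9]
opening: 0.22
grasp_force: 69.5
t 11.65 tcp [557.2  71.7 272.8] psi -77.29 tilt [-1.e-04  0.e+00 -1.e+00] j [  7.3  22.7  -7.   60.3   0.  -95.4] ROW rz 0.0002 shift [-1.03  2.5  -1.25]
[-0.00713725 -0.02026222 -0.03058043]
```

```bash
python3 -m handwheel '[[0,0,0,0,0,0.5,0],[0,0,0,0,0,1,0],[0,0,0,0,0,1.5,0],[0,0,0,0,0,1.5,0]]' ; python3 -c "
from lib import *
togo(554.5,72.2,274,282.7);print(read_state()['torque'])"
```

```text
time_s: 12.05
tool_pos: [557.2, 71.7, 272.1]
ee_rot: [-2.453, 1.962, -0.001]
ft_force: [-3.6, -0.4, 10.2]
opening: 0.225
grasp_force: 71.4
t 12.05 tcp [557.2  71.7 272.1] psi -77.29 tilt [ 9.e-04  1.e-04 -1.e+00] j [  7.3  22.7  -7.1  60.1   0.  -95.4] ROW rz 0.0001 shift [-1.05  2.57 -1.94]
[-0.07736245  0.94659122  0.05197842]
```

Seated: firm contact at TCP 272.1. I'll ease the preload, then turn clockwise in small helical steps, reading averaged torque.

```bash
cat > rd.py <<'E'
from lib import *
T=[];F=[];Y=[]
for i in range(5):
    s,p,M=pose();T.append(s["torque"]);F.append(s["ft_force"]);Y.append(np.degrees(np.arctan2(M[1,0],M[0,0])))
    if i<4:get_image("top")
print("t",round(s["time_s"],2),"psi",np.mean(Y).round(2),"z",p.round(1),"Tz",np.mean(T,0)[2].round(3),"+-",np.std(T,0)[2].round(3),"F",np.mean(F,0).round(1))
E
python3 -m handwheel '[[0,0,0,0,0,-0.5,0],[0,0,0,0,0,-0.5,0]]' >/dev/null; python3 rd.py
python3 -m handwheel '[[0,0,0.04,0,0,0.08,0],[0,0,0.08,0,0,0.15,0],[0,0,0.08,0,0,0.15,0]]' >/dev/null; python3 rd.py
python3 -m handwheel '[[0,0,0.04,0,0,0.08,0],[0,0,0.08,0,0,0.15,0],[0,0,0.08,0,0,0.15,0]]' >/dev/null; python3 rd.py
```

```text
t 12.45 psi -77.29 z [557.2  71.8 272.2] Tz 0.008 +- 0.025 F [-2.4  0.2  6.6]
t 12.95 psi -81.9 z [557.2  71.8 272. ] Tz -0.031 +- 0.03 F [-3.4 -0.2  6.6]
t 13.45 psi -86.48 z [557.1  71.7 271.8] Tz -0.087 +- 0.022 F [-3.6 -0.4  7.3]
```

```bash
python3 -m handwheel '[[0,0,0,0,0.4,-0.3,0],[0,0,0,0,0.4,-0.3,0],[0,0,0,0,0.4,-0.3,0]]' >/dev/null; python3 rd.py
python3 -m handwheel '[[0,0,0.03,0,0,0.06,0],[0,0,0.06,0,0,0.12,0],[0,0,0.06,0,0,0.12,0]]' >/dev/null; python3 rd.py
python3 -m handwheel '[[0,0,0.03,0,0,0.06,0],[0,0,0.06,0,0,0.12,0],[0,0,0.06,0,0,0.12,0]]' >/dev/null; python3 rd.py
```

```text
t 13.95 psi -86.46 z [556.9  71.7 271.9] Tz -0.003 +- 0.018 F [-0.4 -0.1  4.5]
t 14.45 psi -89.92 z [556.8  71.7 271.8] Tz -0.056 +- 0.027 F [-0.4 -0.1  5.6]
t 14.95 psi -93.35 z [556.8  71.7 271.7] Tz -0.065 +- 0.031 F [-1.2 -0.3  5.2]
```

```bash
for k in 1; do :; done
python3 -m handwheel '[[0,0,0.03,0,0,0.06,0],[0,0,0.06,0,0,0.12,0],[0,0,0.06,0,0,0.12,0]]' >/dev/null; python3 rd.py
python3 -m handwheel '[[0,0,0.03,0,0,0.06,0],[0,0,0.06,0,0,0.12,0],[0,0,0.06,0,0,0.12,0]]' >/dev/null; python3 rd.py
python3 -m handwheel '[[0,0,0.03,0,0,0.06,0],[0,0,0.06,0,0,0.12,0],[0,0,0.06,0,0,0.12,0]]' >/dev/null; python3 rd.py
```

```text
t 15.45 psi -96.79 z [556.8  71.7 271.6] Tz -0.062 +- 0.032 F [-1.  -0.5  5.7]
t 15.95 psi -100.23 z [556.7  71.7 271.4] Tz -0.056 +- 0.015 F [-2.3 -0.1  6.4]
t 16.45 psi -103.66 z [556.7  71.7 271.3] Tz -0.032 +- 0.026 F [-2.9 -0.5  6.8]
```

```bash
python3 -m handwheel '[[0,0,0.03,0,0.3,0,0],[0,0,0.06,0,0.3,0,0],[0,0,0.06,0,0.3,0,0]]' >/dev/null; python3 rd.py
python3 -m handwheel '[[0,0,0.03,0,0,0.06,0],[0,0,0.06,0,0,0.11,0],[0,0,0.06,0,0,0.11,0]]' >/dev/null; python3 rd.py
python3 -m handwheel '[[0,0,0.03,0,0,0.06,0],[0,0,0.06,0,0,0.11,0],[0,0,0.06,0,0,0.11,0]]' >/dev/null; python3 rd.py
```

```text
t 16.95 psi -107.05 z [556.5  71.7 271.2] Tz -0.06 +- 0.035 F [-0.8 -0.6  4.9]
t 17.45 psi -110.48 z [556.4  71.8 271.1] Tz -0.066 +- 0.025 F [-1.6 -0.2  5.1]
t 17.95 psi -113.92 z [556.5  71.8 271.1] Tz -0.011 +- 0.05 F [-0.7 -0.   5.4]
```

```bash
sed -i 's/"F",np.mean/"tau6",round(float(s["tau"][5]),3),"F",np.mean/' rd.py
python3 -m handwheel '[[0,0,0.03,0,0,0.06,0],[0,0,0.06,0,0,0.11,0],[0,0,0.06,0,0,0.11,0]]' >/dev/null; python3 rd.py
python3 -m handwheel '[[0,0,0.03,0,0,0.06,0],[0,0,0.06,0,0,0.11,0],[0,0,0.06,0,0,0.11,0]]' >/dev/null; python3 rd.py
python3 -m handwheel '[[0,0,0.03,0,0,0.06,0],[0,0,0.06,0,0,0.11,0],[0,0,0.06,0,0,0.11,0]]' >/dev/null; python3 rd.py
```

```text
t 18.45 psi -117.35 z [556.6  71.9 271.1] Tz 0.034 +- 0.023 tau6 0.035 F [-0.9  0.4  7. ]
t 18.95 psi -120.77 z [556.4  72.  271. ] Tz 0.16 +- 0.034 tau6 0.133 F [-3.1  2.2  8.3]
t 19.45 psi -124.21 z [556.4  72.  270.9] Tz 0.16 +- 0.021 tau6 0.149 F [-3.4  2.   8.5]
```

The bite shows clearly: the torque jump starts at ψ ≈ −115.8°, and both Tz and tau6 agree. The target is about −136°, so 11.9° remain.

```bash
python3 -m handwheel '[[0,0,0.03,0,0.2,0.05,0],[0,0,0.06,0,0.2,0.1,0],[0,0,0.09,0,0.2,0.15,0],[0,0,0.12,0,0.2,0.2,0],[0,0,0.12,0,0.2,0.2,0]]' >/dev/null; python3 rd.py
python3 -m handwheel '[[0,0,0.03,0,0,0.05,0],[0,0,0.06,0,0,0.1,0],[0,0,0.087,0,0,0.14,0],[0,0,0.087,0,0,0.14,0]]' >/dev/null; python3 rd.py
```

```text
t 20.15 psi -131.09 z [556.2  72.1 270.6] Tz 0.185 +- 0.032 tau6 0.177 F [-2.8  1.4  8.2]
t 20.75 psi -136.07 z [556.2  72.1 270.5] Tz 0.2 +- 0.027 tau6 0.202 F [-3.6  1.8  8.2]
```

Turned 20.3° past the bite, with the expected torque slope. Release and retreat upward.

```bash
python3 -m handwheel '[[0,0,0,0,0,-0.6,0],[0,0,0,0,0,-0.6,0.1],[0,0,0,0,0,-0.6,0.4],[0,0,0,0,0,-0.6,0.6],[0,0,0,0,0,-0.6,0.6],[0,0,0,0,0,-0.6,0.6],[0,0,0,0,0,-0.6,0.6]]' 20; python3 rd.py
```

```text
time_s: 21.45
tool_pos: [556.3, 71.8, 270.9]
ee_rot: [1.173, -2.914, 0.0]
ft_force: [0.4, 0.6, 0.5]
opening: 0.601
grasp_force: 0.0
t 21.65 psi -136.14 z [556.3  71.9 270.9] Tz 0.001 +- 0.021 tau6 -0.0 F [-0.1  0.   0. ]
```

```bash
python3 -m handwheel '[[0,0,0,0,0,-10,0.6],[0,0,0,0,0,-25,0.6],[0,0,0,0,0,-50,0.6],[0,0,0,0,0,-80,0.6],[0,0,0,0,0,-110,0.6],[0,0,0,0,0,-130,0.6],[0,0,0,0,0,-130,0.6],[0,0,0,0,0,-130,0.6]]'|head -2
python3 - <<'E'
from lib import *
s=get_image("scene");b,_=sub(s,215,110,130,130,4)
cv2.imwrite("pics/end.png",b[...,::-1])
E
```

```text
time_s: 22.45
tool_pos: [556.3, 71.9, 401.4]
```

View pics/end.png

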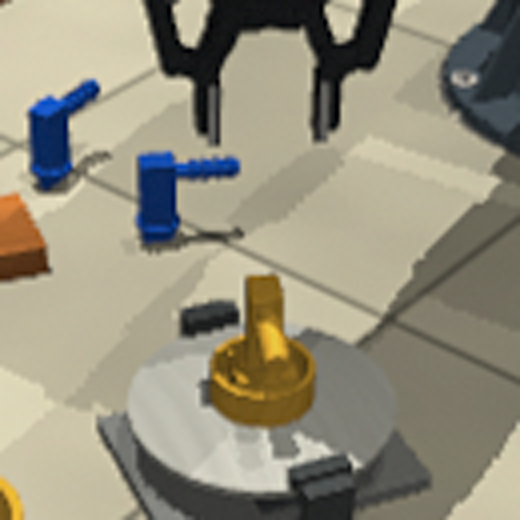

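The elbow stands upright and seated in the port at crop (263,330), barb pointing towards the camera. The gripper is clear and nothing around it has moved.

```bash
python3 -c "
from bench import *
print(hand_in())"
```

```text
the job is handed in; nothing more can be done
None
```

I seated the elbow fully in the port slot, screwed it clockwise until the torque jumped at the washer's bite, turned it about 20° further, released it upright and handed the job in at about 22.5 s; the hand-in returned no verdict.

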